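# Snap the lid home on the long paint box

### The arm

A 6-joint arm with a two-finger parallel gripper is mounted at the origin on the work surface. World frame = base frame: x ahead of the robot, y to its left, z up, the work surface at z = 0. Lengths are in m, angles in rad, forces in N, time in s.
With the tool pointing down it reaches from about 0.3 to 0.775 m from the base axis. Payload 14.6 kg.
Tool frame: the origin (TCP) lies on the centre line of the jaws, within the pads' length; the fingertips stand 19 mm ahead of it and the grasp point (between the pads) is the TCP; y points along the fingers, x is the direction in which the jaws open and shut, and the axes are right-handed (so a half turn about y gives the same grasp; the last joint's range is limited). The gripper opens to 94 mm and grips with 3 to 60 N. Pads are 16 mm wide; open, the fingers measure 119 mm over their backs; the gripper's body (75 mm by 177 mm) begins 78 mm behind the grasp point.
Start: joints at [-1.293, 0.3, 1.521, -0, 1.321, -0.067], TCP at [0.186, -0.518, 0.224] pointing down, gripper open.
Joint ranges: [-3.03, 3.03], [-0.79, 2.21], [0.23, 2.52], [-1.04, 4.18], [0, 3.07], [-2.55, 2.55]. Speed limits (rad/s): [2.22, 2.22, 2.57, 3.14, 3.14, 3.14].

### API

Orientations are given as [roll, pitch, yaw] about the fixed x, y, z axes, in that order (R = Rz(yaw) Ry(pitch) Rx(roll)).
In Python, from station import get_obs, cams, workorder gives the robot as it stands.
- The arm moves only by the shell command python3 -m handwheel 'ROWS' [FORCE]. ROWS is JSON, a list of rows, each an object of numbers: "fingers": the opening, from -1 (shut) to 1 (fully open); "x", "y", "z": the shift along the tool's x, y, z in m; "spin": the turn about the tool's y in degrees. In form: [{"fingers": .., "x": .., "y": .., "z": .., "spin": ..}, ...]. A call has exactly 10 rows; each row is the pose to reach, as a shift and turn from the pose commanded when the call began, along the tool's axes at that moment; what a row does not reach only later rows make up. A row lasts 1/10 s, in which the tool goes at most 50 mm and 8.59 degrees, less where a joint would pass 70% of its speed; a pose out of reach is approached as far as the arm can. A call with a gripper value outside its range is refused whole. The fingers move at their own pace and stop on an object; FORCE is the grip in N (left out, the last holds). Time passes only in rows, so rows that repeat a pose let the fingers close, or fill a call up. It gives the time, the measured TCP pose, the force and the opening at its end, in the units of the state.
- get_obs(): the state, without advancing time (a new reading comes with each control period).
- cams.camera(name): name is "side" or "top"; returns (picture, depth): 384x512x3 uint8, red, green, blue; 384x512 float32, m along the optical axis (not along the pixel's ray), 0 where there is no reading.
- cams.get_calibration(name): a dict with "fx", "fy", "cx", "cy" (pixels), "view" (4x4, takes a point from world to camera coordinates). Camera axes: x right, y down, z forward; pixel columns grow to the right and rows downward; lengths in m; the calibration is good to about 2 mm. A picture is of the moment at which its call begins. get_calibration takes no time and is no camera call.
- workorder.hand_in(): hands the job in, once; it reports no verdict.
The state is a dict: "time_s": time; "qpos": joint angles; "joint_vel": joint speeds; "tau": joint torques, N m; "ee_pos": TCP position; "eef_rot": TCP orientation; "force": force on the tool from outside, world axes, zero at the start; "moment": the same for the moment, N m; "grip_width": finger opening in m.
Only numpy, scipy, OpenCV 4.12 (cv2) and the standard library are available. Lean on these libraries where they do the work, as an engineer would, in place of code of your own. Each camera call takes 0.05 s, during which the arm holds its last target. There are 200 camera calls.

### The job

On the pottery painters' table, close the long paint box: press its loose lid down evenly, without tipping it steeply, until both ends have clicked under their clips and the lid lies flush on the box. Leave the lid of the shorter, square box standing up on its clips as it is.

Things in the scene. Friction and masses are not known exactly. Their poses are not given: they have to be found in the camera images.
- long_box: Long grey plastic box, 160 x 86 mm, rim 50 mm high; it stands fast. Origin: centre of its underside; x along its length, z up. At each short end a black sprung clip 36 mm wide, its round nose 83 to 93 mm from the centre, top 66 mm above the table. At the middle of each long side two thin posts (x +-10, y +-46 mm, 78 mm high) guide the lid.
- long_lid: Its loose white lid, a flat plate 172 x 84 x 8 mm. Origin: centre of its underside, x along its length, z up. It starts level on the clip noses, in its guides, top 72 mm above the table. Each end resists up to about 7 N, then snaps 14 mm down onto the rim, a hard stop (25 N is harmless), and stays: top 58 mm above the table, origin 50 mm above the box's.
- long_lid_press (a point): Centre of four 1 mm thumb ridges on one end of the long lid, on its top face, 60 mm from its middle along its length (+x) and clear of the clip: a good place to press that end. The other end has the same, 60 mm to the other side (-x). Pressing the middle of the lid takes about 12 N and snaps both ends.
- square_lid: The same kind of white lid, 92 x 84 x 8 mm, on the square box (80 x 86 mm, 50 mm high, same clips and posts), also lying unclipped on its clip noses, top 72 mm above the table. Origin: centre of its underside. Not to be pressed or moved.
Not all that is in view belongs to the job. Leave any black or green look-alike of the long_lid alone.

How it is judged:
At the end, for the whole second after the job is handed in: The long lid is clipped home: its origin within 3 mm of its seat on the box's rim (less than 53 mm above the box's origin), parallel to the box within 2 degrees, within 10 mm of the box's middle, at rest; the square lid still stands up on its clips where it was (z of long_lid in the frame of long_box below 0.053 m and angle between the z axis of long_lid and the z axis of long_box, either way round below 0.035 rad and horizontal distance between long_lid and long_box below 0.01 m and linear speed of long_lid below 0.02 m/s); the robot touches nothing.
It fails at once if the square box's lid is moved or pressed down by more than 8 mm, or tipped more than 6 degrees (one end clicked down) (distance of square_lid from where it was at the start of the episode above 0.008 m or angle between square_lid's own z axis and vertical above 0.1 rad).
It fails at once if the long lid is tipped more than 14 degrees (angle between long_lid's own z axis and vertical above 0.25 rad).
It also fails if it takes over 32 s, if anything falls off the work surface, if the arm or the gripper's body presses on something with over 40 N, if the wrist force passes 120 N, or if a joint passes its speed limit or range.

## Working session

There is one attempt and no reset: what is moved stays moved. The work goes in short steps, Python scripts to look and compute and a shell command to move; the robot and the scene stay as the last step left them, time stands still between calls to the robot, and variables do not carry over. Pictures are saved under pics/ and viewed, about 8 in all and at most 12, crops included, and the job is handed in when it is done.

```bash
mkdir -p pics; ls
cat > h.py <<'E'
import numpy as np,cv2
from station import get_obs,cams,workorder
def shot(n,f):
    p,d=cams.camera(n); cv2.imwrite('pics/'+f+'.png',p[:,:,::-1]); np.save('pics/'+f+'.npy',d); return p,d
def world(n,d):
    c=cams.get_calibration(n); v,u=np.mgrid[:384,:512]
    P=np.stack([(u-c['cx'])/c['fx']*d,(v-c['cy'])/c['fy']*d,d,np.ones_like(d)],-1)
    return (P@np.linalg.inv(np.array(c['view'])).T)[...,:3]
E
python3 - <<'E'
from h import *
a,_=shot('top','top0'); b,_=shot('side','side0')
o=get_obs(); print({k:np.round(v,3) for k,v in o.items()})
E
```

```text
pics
{'time_s': np.float64(0.1), 'qpos': array([-1.293,  0.3  ,  1.522, -0.   ,  1.321, -0.067]), 'joint_vel': array([-0.   , -0.004, -0.001,  0.001, -0.   ,  0.001]), 'tau': array([ 3.0000e-03, -5.3264e+01, -3.5328e+01,  7.1000e-02,  2.3000e-02,
       -0.0000e+00]), 'ee_pos': array([ 0.186, -0.517,  0.224]), 'eef_rot': array([-1.571e+00,  1.000e-03, -1.226e+00]), 'force': array([0.258, 0.378, 0.418]), 'moment': array([-0.022,  0.033,  0.007]), 'grip_width': np.float64(0.094)}
```

View pics/top0.png

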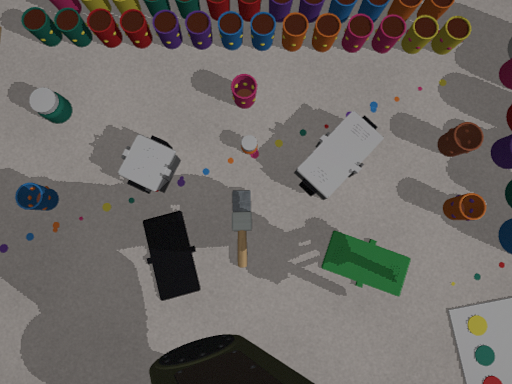

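View pics/side0.png

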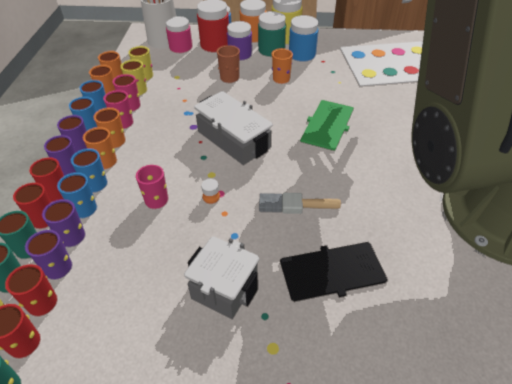

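Run:
```python
from h import *
from scipy.spatial.transform import Rotation as R
p=cv2.imread('pics/top0.png'); d=np.load('pics/top0.npy'); W=world('top',d)
for name,(u0,u1,v0,v1) in dict(long=(290,390,105,205),sq=(110,190,130,200)).items():
    m=np.zeros(d.shape,bool); m[v0:v1,u0:u1]=1
    m&=(p.min(2)>120)&(abs(W[...,2]-.072)<.007)
    q=W[m]; print(name,m.sum(),np.median(q[:,2]))
    r=cv2.minAreaRect(q[:,:2].astype(np.float32)); c=cv2.boxPoints(r); print(r,c.round(3).tolist())
o=get_obs();Rm=R.from_euler('xyz',o['eef_rot']).as_matrix();print(Rm.round(3))
cv2.imwrite('pics/crop.png',cv2.resize(p[95:215,280:400],None,fx=5,fy=5))
```

```text
long 3493 0.07224730486274955
((0.5575897693634033, -0.19283059239387512), (0.10142189264297485, 0.17029869556427002), 46.739723205566406) [[0.460999995470047, -0.17100000381469727], [0.5849999785423279, -0.2879999876022339], [0.6539999842643738, -0.21400000154972076], [0.5299999713897705, -0.09799999743700027]]
sq 1919 0.07236912870423973
((0.5317064523696899, 0.19413712620735168), (0.10136497020721436, 0.09019100666046143), 66.10921478271484) [[0.4699999988079071, 0.16599999368190765], [0.5519999861717224, 0.12999999523162842], [0.5929999947547913, 0.22200000286102295], [0.5109999775886536, 0.2590000033378601]]
[[ 0.338 -0.     0.941]
 [-0.941  0.001  0.338]
 [-0.001 -1.     0.   ]]
```

View pics/crop.png

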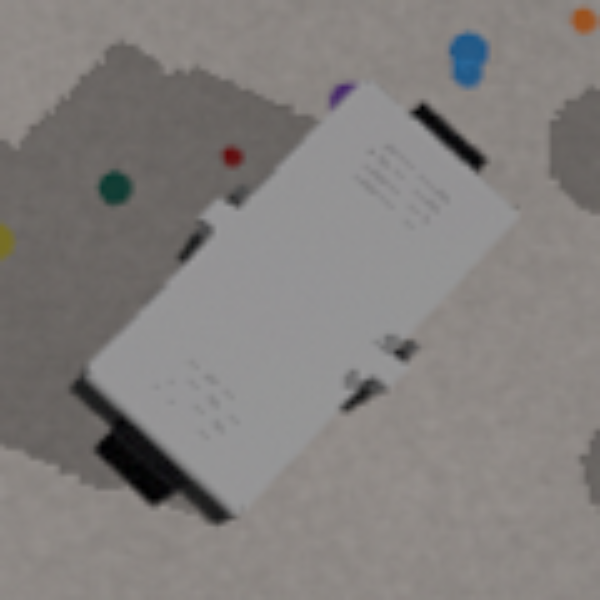

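The long white lid is centred at pixel (340,155). It has thumb ridges at both ends and its guides at mid-length. I ruled out three look-alikes: the square white lid (150,163), the black one (171,255) and the green one (366,263). I'll shut the fingers and travel high.

```bash
python3 -m handwheel '[{"fingers":-1,"x":-0.018,"y":0,"z":0.046,"spin":0},{"fingers":-1,"x":-0.036,"y":0,"z":0.092,"spin":0},{"fingers":-1,"x":-0.054,"y":0,"z":0.138,"spin":0},{"fingers":-1,"x":-0.072,"y":0,"z":0.184,"spin":0},{"fingers":-1,"x":-0.09,"y":0,"z":0.23,"spin":0},{"fingers":-1,"x":-0.108,"y":0,"z":0.276,"spin":0},{"fingers":-1,"x":-0.126,"y":0,"z":0.322,"spin":0},{"fingers":-1,"x":-0.144,"y":0,"z":0.368,"spin":0},{"fingers":-1,"x":-0.162,"y":0,"z":0.414,"spin":0},{"fingers":-1,"x":-0.18,"y":0,"z":0.459,"spin":0}]' 20
python3 -m handwheel '[{"fingers":-1,"x":0,"y":0,"z":0,"spin":0},{"fingers":-1,"x":0,"y":0,"z":0,"spin":0},{"fingers":-1,"x":0,"y":0.02,"z":0,"spin":0},{"fingers":-1,"x":0,"y":0.04,"z":0,"spin":0},{"fingers":-1,"x":0,"y":0.06,"z":0,"spin":0},{"fingers":-1,"x":0,"y":0.08,"z":0,"spin":0},{"fingers":-1,"x":0,"y":0.1,"z":0,"spin":0},{"fingers":-1,"x":0,"y":0.11,"z":0,"spin":0},{"fingers":-1,"x":0,"y":0.11,"z":0,"spin":0},{"fingers":-1,"x":0,"y":0.11,"z":0,"spin":0}]'
python3 - <<'E'
from h import *
b,_=shot('side','side1'); cv2.imwrite('pics/c1.png',cv2.resize(b[60:210,160:360,::-1],None,fx=4,fy=4))
E
```

```text
time_s: 1.1
ee_pos: [0.5583, -0.1913, 0.2242]
eef_rot: [-1.571, 0.0, -1.226]
force: [-0.1, -2.0, 0.5]
grip_width: 0.0173
time_s: 2.1
ee_pos: [0.557, -0.1937, 0.1153]
eef_rot: [-1.57, -0.001, -1.227]
force: [-0.5, 0.7, 0.8]
grip_width: 0.0007
```

View pics/c1.png

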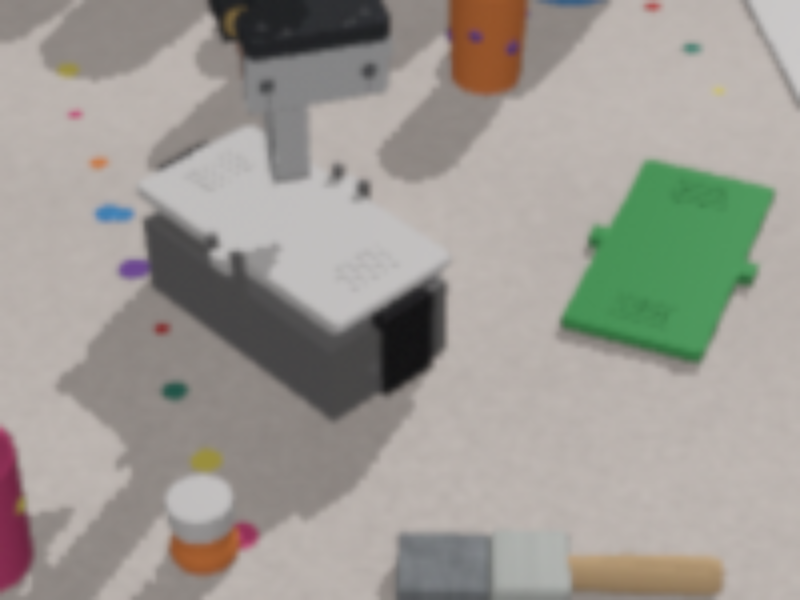

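The shut fingers hover about 24 mm above the lid's middle, crop pixel (290,180). I'll press slowly.

```bash
python3 -m handwheel '[{"fingers":-1,"x":0,"y":0.01,"z":0,"spin":0},{"fingers":-1,"x":0,"y":0.018,"z":0,"spin":0},{"fingers":-1,"x":0,"y":0.022,"z":0,"spin":0},{"fingers":-1,"x":0,"y":0.024,"z":0,"spin":0},{"fingers":-1,"x":0,"y":0.026,"z":0,"spin":0},{"fingers":-1,"x":0,"y":0.028,"z":0,"spin":0},{"fingers":-1,"x":0,"y":0.03,"z":0,"spin":0},{"fingers":-1,"x":0,"y":0.032,"z":0,"spin":0},{"fingers":-1,"x":0,"y":0.034,"z":0,"spin":0},{"fingers":-1,"x":0,"y":0.034,"z":0,"spin":0}]'
```

```text
time_s: 3.15
ee_pos: [0.5572, -0.1931, 0.0804]
eef_rot: [-1.57, -0.0, -1.226]
force: [1.2, -1.5, 0.8]
grip_width: 0.0004
```

```bash
python3 -m handwheel '[{"fingers":-1,"x":0,"y":0.001,"z":0,"spin":0},{"fingers":-1,"x":0,"y":0.002,"z":0,"spin":0},{"fingers":-1,"x":0,"y":0.003,"z":0,"spin":0},{"fingers":-1,"x":0,"y":0.0035,"z":0,"spin":0},{"fingers":-1,"x":0,"y":0.004,"z":0,"spin":0},{"fingers":-1,"x":0,"y":0.0045,"z":0,"spin":0},{"fingers":-1,"x":0,"y":0.0045,"z":0,"spin":0},{"fingers":-1,"x":0,"y":0.0045,"z":0,"spin":0},{"fingers":-1,"x":0,"y":0.0045,"z":0,"spin":0},{"fingers":-1,"x":0,"y":0.0045,"z":0,"spin":0}]'
python3 - <<'E'
from h import *
b,d=shot('side','side2'); cv2.imwrite('pics/c2.png',cv2.resize(b[60:210,160:360,::-1],None,fx=4,fy=4))
E
```

```text
time_s: 4.15
ee_pos: [0.557, -0.193, 0.0772]
eef_rot: [-1.571, -0.0, -1.226]
force: [-8.7, 3.3, 16.9]
grip_width: 0.0005
```

View pics/c2.png

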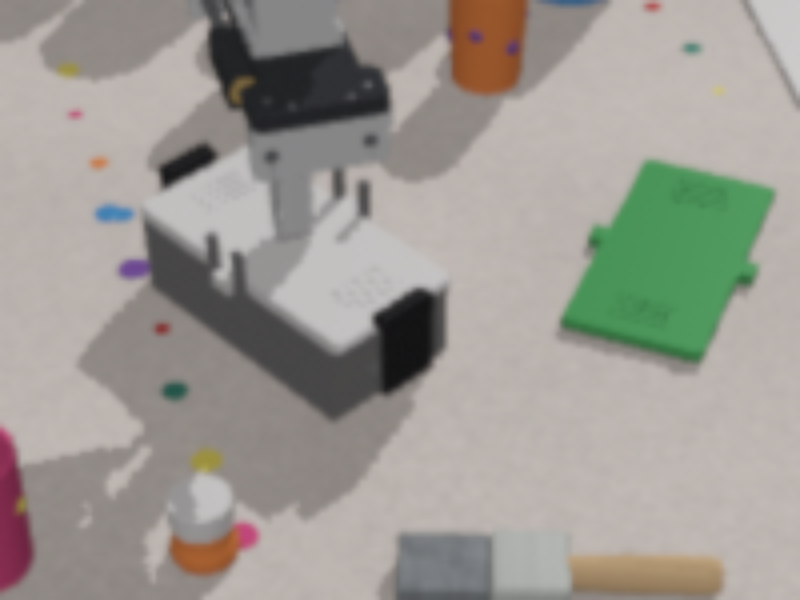

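The lid is down, with both clips (crop pixels (185,165) and (405,330)) standing above it. 17 N at TCP z 0.077 shows the hard stop. Next I'll retreat straight up and check.

```bash
python3 -m handwheel '[{"fingers":-1,"x":0,"y":-0.005,"z":0,"spin":0},{"fingers":-1,"x":0,"y":-0.02,"z":0,"spin":0},{"fingers":-1,"x":0,"y":-0.04,"z":0,"spin":0},{"fingers":-1,"x":0,"y":-0.07,"z":0,"spin":0},{"fingers":-1,"x":0,"y":-0.1,"z":0,"spin":0},{"fingers":-1,"x":0,"y":-0.14,"z":0,"spin":0},{"fingers":-1,"x":0.02,"y":-0.15,"z":-0.04,"spin":0},{"fingers":-1,"x":0.04,"y":-0.15,"z":-0.08,"spin":0},{"fingers":-1,"x":0.05,"y":-0.15,"z":-0.12,"spin":0},{"fingers":-1,"x":0.06,"y":-0.15,"z":-0.16,"spin":0}]'
python3 -m handwheel '[{"fingers":-1,"x":0.02,"y":0,"z":-0.04,"spin":0},{"fingers":-1,"x":0.04,"y":0,"z":-0.08,"spin":0},{"fingers":-1,"x":0.06,"y":0,"z":-0.12,"spin":0},{"fingers":-1,"x":0.06,"y":0,"z":-0.15,"spin":0},{"fingers":-1,"x":0.06,"y":0,"z":-0.15,"spin":0},{"fingers":-1,"x":0.06,"y":0,"z":-0.15,"spin":0},{"fingers":-1,"x":0.06,"y":0,"z":-0.15,"spin":0},{"fingers":-1,"x":0.06,"y":0,"z":-0.15,"spin":0},{"fingers":-1,"x":0.06,"y":0,"z":-0.15,"spin":0},{"fingers":-1,"x":0.06,"y":0,"z":-0.15,"spin":0}]'
python3 - <<'E'
from h import *
p,d=shot('top','top3'); W=world('top',d)
for name,(u0,u1,v0,v1),z in [('long',(290,390,105,205),.058),('sq',(110,190,130,200),.072)]:
    m=np.zeros(d.shape,bool); m[v0:v1,u0:u1]=1
    m&=(p.min(2)>120)&(abs(W[...,2]-z)<.008); q=W[m]
    A=np.c_[q[:,:2]-q[:,:2].mean(0),np.ones(len(q))]; f=np.linalg.lstsq(A,q[:,2],rcond=None)[0]
    print(name,m.sum(),np.median(q[:,2]),'tilt deg',np.degrees(np.hypot(*f[:2])),cv2.minAreaRect(q[:,:2].astype(np.float32)))
E
```

```text
time_s: 5.2
ee_pos: [0.4253, -0.3044, 0.2268]
eef_rot: [-1.57, -0.001, -1.226]
force: [0.5, 0.1, 0.2]
grip_width: 0.0007
time_s: 6.2
ee_pos: [0.3063, -0.4105, 0.2259]
eef_rot: [-1.571, 0.0, -1.225]
force: [1.2, -0.4, -0.5]
grip_width: 0.0004
long 2992 0.058700542394524546 tilt deg 0.020813753215982275 ((0.5612552165985107, -0.19476643204689026), (0.10223059356212616, 0.16589900851249695), 54.33022689819336)
sq 77 0.07219495597211179 tilt deg 0.7146101357834436 ((0.5414389371871948, 0.18972356617450714), (0.10068414360284805, 0.030112383887171745), 40.31918716430664)
```

View pics/top3.png

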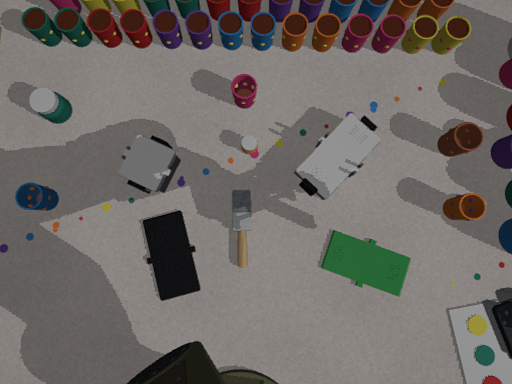

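The picture shows the long lid (338,155) seated between its clips, level, with its top at 58.7 mm. The square lid (150,163) is in shade but where it was, at 72 mm.

```bash
python3 -c "
from station import workorder; print(workorder.hand_in())"
```

```text
the job is handed in; nothing more can be done
None
```

The long paint box is closed and the job is handed in, at about 6.3 s on the robot's clock. I shut the fingers, pressed the middle of the long lid slowly down to its hard stop (17 N at the end), then lifted straight up and moved clear.

- **Long lid:** its top now lies at 58.7 mm (58 expected), tilted 0.02° in the depth image. Both clips stand above it. Its centre reads within about 4 mm of where it was before pressing.
- **Square lid:** its top is still at 72.2 mm and it looks unmoved. The final fit was poor because the arm's shadow left only 77 pixels, so its 0.7° tilt and its outline from that fit are not reliable. The robot never went near it.
- **Robot:** after the retreat the tool was clear of everything, with force readings close to zero.

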